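Roll the rolling pin off the baking mat

ROBOT

A 6-joint arm with a two-finger parallel gripper is mounted at the origin on the work surface. World frame = base frame: x ahead of the robot, y to its left, z up, the work surface at z = 0. Lengths are in m, angles in rad, forces in N, time in s.
With the tool pointing down it reaches from about 0.35 to 0.775 m from the base axis. Payload 5.5 kg.
Tool frame: the origin (TCP) lies on the centre line of the jaws, within the pads' length; the fingertips stand 11 mm ahead of it and the grasp point (between the pads) lies 8 mm behind it; z points along the fingers, y is the direction in which the jaws open and shut (so a half turn about z gives the same grasp; the last joint's range is limited). The gripper opens to 85 mm and grips with 20 to 120 N. Pads are 22 mm wide; open, the fingers measure 114 mm over their backs; the gripper's body (76 mm by 85 mm) begins 54 mm behind the grasp point. The pads swing forward as they close: fully open they stand 13 mm farther back than shut.
Start: joints at [-1.46, 0.313, 0.046, 1.304, 0, 1.431], TCP at [0.143, -0.557, 0.242] pointing down, gripper open.
Joint ranges: [-2.76, 2.76], [-0.86, 1.69], [-1.03, 1.26], [-2.2, 2.34], [-1.47, 1.5], [-3.14, 3.14]. Speed limits (rad/s): [2.57, 2.57, 3.14, 3.14, 3.14, 3.14].

INTERFACE

Orientations are given as a unit quaternion [w, x, y, z].
In Python, from workcell import env, imaging, order gives the robot as it stands. The module is installed in compiled form; this text tells all that it offers.
- The arm moves only by the tool move_arm, never from a script. Its argument "deltas" is one flat list of numbers, 7 for each row, row after row: the gripper's target within -1 to 1 (shut at 1, half-way at 0, fully open at -1), then the shift along the tool's x, y, z in m, then the turn, a rotation vector about the tool's x, y, z in degrees. In form: [jaw, tx, ty, tz, ax, ay, az, jaw, tx, ty, tz, ax, ay, az, ...]. A call has 1 to 10 rows; each row shifts and turns the commanded pose from where the row before left it, along the tool's axes as they then stand; what a row does not reach is not made up. A row lasts 1/8 s, in which the tool goes at most 62.5 mm and 10.7 degrees, less where a joint would pass 70% of its speed; a pose out of reach is approached as far as the arm can. A call is refused whole if a number of a shift passes 0.0625 or a number of a turn 10.7, either way. A call with a gripper value outside its range is refused whole. The fingers move at their own pace and stop on an object; "squeeze" is the grip in N (left out, the last holds). Time passes only in rows, so rows that do not move let the fingers close. It gives the time, the measured TCP pose, the force and the opening at its end, in the units of the state.
- env.get_state(): the state, without advancing time (a new reading comes with each control period).
- imaging.read_camera(name): name is "side" or "top" or "wrist"; returns a dict with "img" (420x560x3 uint8, red, green, blue), "z_map" (420x560 float32, m along the optical axis (not along the pixel's ray), 0 where there is no reading), "fx", "fy", "cx", "cy" (pixels), "dist" ([k1, k2, p1, p2, k3] as OpenCV has them; the pictures are not rectified), "rvec" (rotation vector, rad) and "tvec" (3), from world to camera coordinates, as OpenCV has them. Camera axes: x right, y down, z forward; pixel columns grow to the right and rows downward; lengths in m; the calibration is good to about 2 mm. A picture is of the moment at which its call begins.
- order.hand_in(): hands the job in, once; it reports no verdict.
Trained networks look in a picture, given as the dict that the camera call returned (one of the last four; its "shot" number tells which), for a name from the list of things; names that differ only in an ending like _2 or _b are one class to them, and where a whole thing is asked for, a point or a joint stands for the part that bears it (a point fixed in the world has none). Each returns a list of dicts, best first, with "confidence" (0 to 1); they miss things now and then, are a little off and sometimes report something else, mostly with a low value. They report only what shows in the picture. A call takes as long as a camera call.
- imaging.recognise(picture, thing): "centre" ([column, row] in pixels, amid what is visible of it).
- imaging.cut_out(picture, thing): "mask" (420x560 bool, what is visible of it) and "centre" ([column, row] in pixels, amid what is visible of it).
The state is a dict: "clock": time; "joint_pos": joint angles; "qvel": joint speeds; "tau": joint torques, N m; "tcp_pos": TCP position; "orientation": TCP orientation; "wrist_force": force on the tool from outside, world axes, zero at the start; "ft_torque": the same for the moment, N m; "finger_gap": finger opening in m.
Only numpy, scipy, OpenCV 4.12 (cv2) and the standard library are available. Lean on these libraries where they do the work, as an engineer would, in place of code of your own. Each camera call takes 0.05 s, during which the arm holds its last target.

TASK

Clear the baking mat for the next sheet of dough: with your fingertips on top of the rolling pin, roll it off the mat towards the black baking tray, and leave it lying still on the bare table in the gap between mat and tray, its barrel wholly off the mat and without it ever running against the tray. Work it only from above, as often as you need to: do not grip it, lift it or shove it along from low down behind it, and leave everything else where it is.

Things in the scene. Friction and masses are not known exactly. Their poses are not given: they have to be found in the camera images.
- pin: One-piece rolling pin of pale wood, 0.3 kg, lying on the mat; origin on its axis at mid length, x along it, y and z turn as it rolls. Barrel 46 mm thick, 220 long, plus two fixed 60 mm handles. Its top lies 46 mm above the table. A finger pressed lightly (some 3 N) on top and drawn along rolls it without slip at half the finger's speed. Left alone it slows at about 0.5 m/s2 (0.2 m/s: runs on 40 mm).
- pin_end1 (a point): Centre of the barrel's end face at its +x end, on the long axis, 110 mm from the middle.
- pin_end2 (a point): Centre of the barrel's end face at its -x end, on the long axis, 110 mm from the middle.
- mat: Thin flat silicone baking mat (0.7 mm, no step to speak of), beige with a brown border, 420 mm along its x by 295 mm along its y, stuck to the table. Origin at its centre. The pin starts near the middle, roughly along the mat's x, so it rolls along the mat's y, to the side where the tray is.
- tray: Black steel baking tray, 400 mm along its x by 300 mm along its y, walls 40 mm high, full of yellow biscuits; does not move. It stands on the mat's +y or -y side, its long side nearly parallel to the mat's 420 mm side, with 100 to 140 mm of bare table between. Origin on the table at its centre.
- rack: Empty wire cooling rack, 400 by 300 mm, 28 mm high, on the other side of the mat from the tray; it does not move. Origin on the table at its centre.
- bowl: Stainless steel bowl, 130 mm across the rim, 47 mm high, beyond the mat. Origin at the centre of its underside.
- cutter_round: Round steel biscuit cutter, an open ring 58 mm across and 26 mm high, beyond the mat. Origin at the centre of its underside.
- cutter_small: Small round steel biscuit cutter, an open ring 42 mm across and 26 mm high, beyond the mat. Origin at the centre of its underside.
- shaker: Aluminium flour shaker, 68 mm across and 105 mm high, beyond the mat. Origin at the centre of its underside.

How it is judged:
By the outcome, as a careful person would: the job done as asked, in the order asked, and still so for the second after the job is handed in, with the robot touching nothing.
It also fails if it takes over 54 s, if anything falls off the work surface, if the arm or the gripper's body presses on something with over 40 N, if the wrist force passes 120 N, or if a joint passes its speed limit or range.

## Working session

There is one attempt and no reset: what is moved stays moved. The work goes in short steps, Python scripts to look and compute and a tool call to move; the robot and the scene stay as the last step left them, time stands still between calls to the robot, and variables do not carry over. Pictures are saved under pics/ and viewed, and the job is handed in when it is done.

Besides the shell and the picture viewer there is one more tool, called after "Request:" as a command line: name --argument value ..., lists and objects as JSON in quotes. move_arm: Moves the arm, as the interface text tells. Its arguments: {"type":"object","properties":{"deltas":{"type":"array"},"squeeze":{"type":"number"}},"required":["deltas"]}

```bash
mkdir -p pics; cat > h.py <<'E'
import numpy as np, cv2
from workcell import env, imaging, order
def px2w(p, uv, z):
    K=np.array([[p['fx'],0,p['cx']],[0,p['fy'],p['cy']],[0,0,1]])
    uv=np.asarray(uv,float).reshape(-1,1,2)
    n=cv2.undistortPoints(uv,K,np.array(p['dist']))[:,0]
    R=cv2.Rodrigues(np.array(p['rvec'],float))[0]; t=np.array(p['tvec'],float).ravel()
    c=-R.T@t; d=np.c_[n,np.ones(len(n))]@R
    return c+d*((z-c[2])/d[:,2])[:,None]
def save(p,name): cv2.imwrite('pics/'+name,p['img'][:,:,::-1])
E
python3 - <<'E'
from h import *
p=imaging.read_camera('top'); save(p,'top0.png')
for t,z in [('pin',.023),('mat',0),('tray',0.02),('rack',.02),('bowl',.03),('shaker',.1),('cutter_round',.02)]:
    for r in imaging.cut_out(p,t)[:1]:
        m=r['mask'].astype('uint8'); c,_=cv2.findContours(m,0,2); c=max(c,key=cv2.contourArea)
        b=cv2.boxPoints(cv2.minAreaRect(c)); print(t,round(r['confidence'],2),np.round(r['centre']),b.round().tolist(),'\n',px2w(p,b,z)[:,:2].round(3).tolist())
s=env.get_state(); print(s['clock'],s['tcp_pos'],s['orientation'],s['wrist_force'],s['finger_gap'])
q=imaging.read_camera('side'); save(q,'side0.png')
E
```

```text
pin 0.79 [263. 228.] [[243.0, 161.0], [264.0, 159.0], [276.0, 294.0], [256.0, 296.0]] 
 [[0.696, 0.104], [0.702, 0.053], [0.363, 0.012], [0.357, 0.063]]
mat 0.96 [269. 231.] [[198.0, 152.0], [313.0, 144.0], [325.0, 306.0], [210.0, 315.0]] 
 [[0.719, 0.225], [0.75, -0.072], [0.331, -0.113], [0.301, 0.179]]
tray 0.46 [322. 115.] [[307.0, 95.0], [336.0, 95.0], [336.0, 130.0], [307.0, 130.0]] 
 [[0.873, -0.053], [0.875, -0.128], [0.783, -0.129], [0.781, -0.055]]
rack 0.81 [110. 248.] [[119.0, 167.0], [137.0, 152.0], [168.0, 190.0], [149.0, 205.0]] 
 [[0.671, 0.425], [0.712, 0.378], [0.618, 0.294], [0.577, 0.341]]
bowl 0.6 [250. 120.] [[223.0, 91.0], [274.0, 91.0], [274.0, 142.0], [223.0, 142.0]] 
 [[0.873, 0.162], [0.877, 0.032], [0.745, 0.028], [0.741, 0.157]]
shaker 0.88 [322. 114.] [[300.0, 123.0], [317.0, 90.0], [342.0, 103.0], [326.0, 135.0]] 
 [[0.778, -0.034], [0.859, -0.071], [0.83, -0.132], [0.75, -0.095]]
cutter_round 0.64 [200. 119.] [[189.0, 130.0], [204.0, 115.0], [220.0, 131.0], [205.0, 146.0]] 
 [[0.772, 0.247], [0.812, 0.21], [0.772, 0.167], [0.732, 0.204]]
0.4 [ 0.14270125 -0.55697864  0.24217462] [-1.05314488e-04  9.92146342e-01  1.25082475e-01  6.70771108e-06] [-0.58135771 -0.42869531  0.15164942] 0.08539084020724297
```

View pics/top0.png

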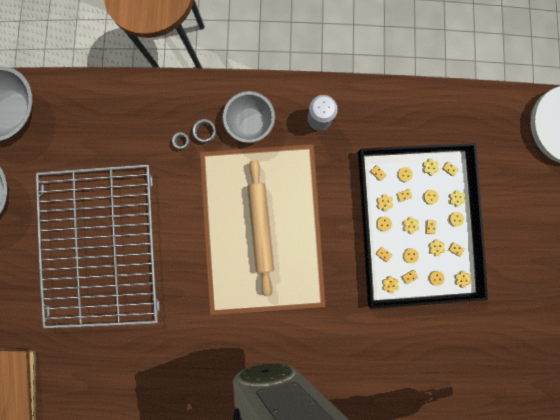

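View pics/side0.png

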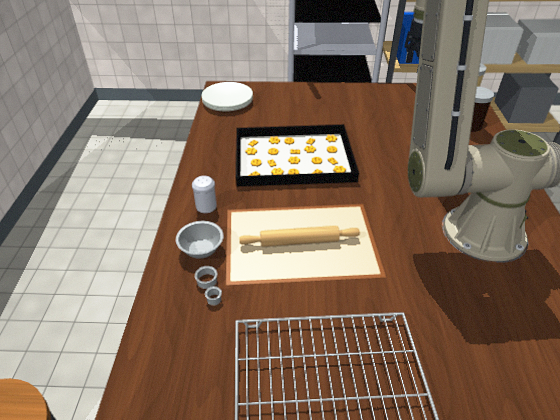

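```bash
python3 - <<'E'
from h import *
p=imaging.read_camera('top')
c=p['img'][130:330,180:390]; cv2.imwrite('pics/z.png',cv2.resize(c,None,fx=3,fy=3,interpolation=cv2.INTER_CUBIC)[:,:,::-1][:600])
im=p['img'].astype(int)
for v in range(155,305,12):
    r=im[v].sum(1)
    # right mat edge: outermost brown (R>120 within 305..335)
    R=im[v,:,0]
    e=[u for u in range(290,345) if R[u]>105]
    tr=[u for u in range(335,400) if r[u]<75]
    pin=[u for u in range(235,290)]
    print(v,'matR',max(e) if e else None,'tray',min(tr) if tr else None)
m=imaging.cut_out(p,'pin')[0]['mask']
for v in range(158,300,6):
    u=np.where(m[v])[0]
    if len(u): print(v,u.min(),u.max(),len(u),px2w(p,[[u.min()-.5,v],[u.max()+.5,v]],.023)[:,:2].round(3).tolist())
z=p['z_map']; print(z[225,255:275].round(3), p['tvec'])
for t in ('pin_end1','pin_end2'):
    for r in imaging.recognise(p,t)[:2]: print(t,r,px2w(p,r['centre'],.023))
E
```

```text
155 matR 314 tray 358
167 matR 315 tray 359
179 matR 316 tray 360
191 matR 317 tray 360
203 matR 318 tray 361
215 matR 318 tray 362
227 matR 339 tray 363
239 matR 320 tray 364
251 matR 321 tray 365
263 matR 322 tray 365
275 matR 323 tray 366
287 matR 323 tray 367
299 matR 324 tray 367
164 250 259 10 [[0.688, 0.089], [0.689, 0.063]]
170 250 258 9 [[0.673, 0.088], [0.674, 0.065]]
176 252 258 7 [[0.658, 0.083], [0.658, 0.065]]
182 252 258 7 [[0.643, 0.082], [0.643, 0.064]]
188 248 264 17 [[0.627, 0.092], [0.628, 0.049]]
194 248 266 19 [[0.612, 0.091], [0.613, 0.043]]
200 248 266 19 [[0.597, 0.091], [0.598, 0.043]]
206 249 266 18 [[0.582, 0.088], [0.583, 0.042]]
212 249 267 19 [[0.567, 0.087], [0.568, 0.039]]
218 250 267 18 [[0.552, 0.084], [0.553, 0.039]]
224 251 268 18 [[0.537, 0.081], [0.538, 0.036]]
230 251 269 19 [[0.522, 0.081], [0.523, 0.033]]
236 252 270 19 [[0.507, 0.078], [0.508, 0.03]]
242 253 270 18 [[0.492, 0.075], [0.493, 0.03]]
248 254 270 17 [[0.477, 0.072], [0.478, 0.029]]
254 254 271 18 [[0.462, 0.071], [0.463, 0.026]]
260 255 272 18 [[0.447, 0.068], [0.448, 0.023]]
266 256 272 17 [[0.432, 0.065], [0.433, 0.023]]
272 259 269 11 [[0.417, 0.057], [0.418, 0.03]]
278 262 270 9 [[0.402, 0.049], [0.403, 0.027]]
284 262 271 10 [[0.387, 0.049], [0.388, 0.024]]
290 262 272 11 [[0.372, 0.049], [0.373, 0.021]]
[0.974 0.97  0.971 0.969 0.97  0.972 0.972 0.972 0.972 0.975 0.977 0.978
 0.979 0.986 1.018 1.019 1.016 1.018 1.016 1.014] [-0.01848517  0.58177014  0.99308707]
pin_end1 {'centre': [260.5, 225.6], 'confidence': 0.58} [[0.53343619 0.05588059 0.023     ]]
pin_end1 {'centre': [422.3, 226.4], 'confidence': 0.3} [[ 0.54261144 -0.35539607  0.023     ]]
pin_end2 {'centre': [260.5, 225.6], 'confidence': 0.58} [[0.53343619 0.05588059 0.023     ]]
pin_end2 {'centre': [422.3, 226.4], 'confidence': 0.3} [[ 0.54261144 -0.35539607  0.023     ]]
```

View pics/z.png

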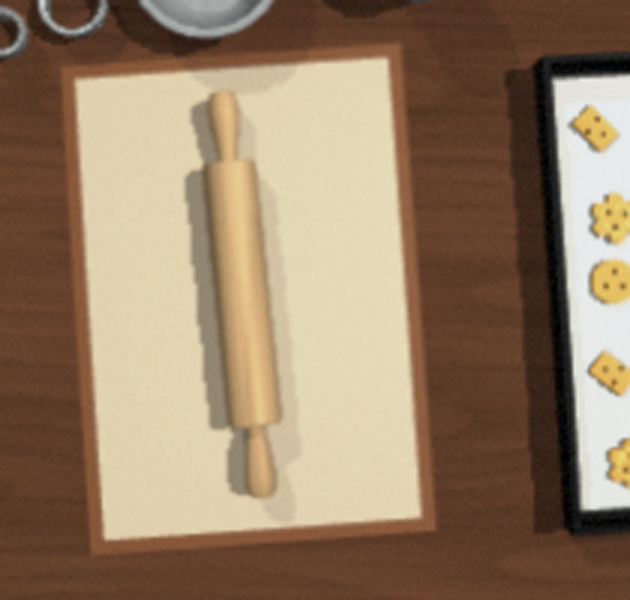

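```bash
cat >> h.py <<'E'
def geom(p):
    M=px2w(p,[[314.3,146],[325,306.5]],0)[:,:2]; T=px2w(p,[[358.6,152],[368.6,300]],.04)[:,:2]
    return M,T
def pinfit(p):
    for r in imaging.cut_out(p,'pin')[:1]:
        m=r['mask']; v,u=np.where(m); w=px2w(p,np.c_[u,v],.03)[:,:2]
        c=w.mean(0); U,S,V=np.linalg.svd(w-c,full_matrices=False); a=V[0]*np.sign(V[0,0])
        return c,a,r['confidence']
def tgt(state,rows):
    pass
from scipy.spatial.transform import Rotation as Ro
E
python3 - <<'E'
from h import *
p=imaging.read_camera('top'); M,T=geom(p); c,a,cf=pinfit(p)
print(M,T,c,np.degrees(np.arctan2(a[1],a[0])),cf)
for x in (.43,.53,.63):
    f=lambda P:np.interp(x,P[::-1,0],P[::-1,1]); print(x,'mat',f(M),'tray',f(T),'pin',c[1]+(x-c[0])*a[1]/a[0])
# arc path plan
s=env.get_state(); P=np.array(s['tcp_pos']); q=s['orientation']; R=Ro.from_quat([q[1],q[2],q[3],q[0]]); 
psi0=np.degrees(np.arctan2(R.as_matrix()[1,0],R.as_matrix()[0,0])); th0=np.degrees(np.arctan2(P[1],P[0])); r0=np.hypot(P[0],P[1])
g=np.array([.533,.064,.085]); psi1=97.2; th1=np.degrees(np.arctan2(g[1],g[0])); r1=np.hypot(g[0],g[1])
print(psi0,th0,r0,th1,r1)
E
```

```text
[[ 0.74406327 -0.07633035]
 [ 0.33062822 -0.11438402]] [[ 0.72446099 -0.18464597]
 [ 0.35690003 -0.21742074]] [0.5285603  0.05623361] 7.80828657074771 0.8
0.43 mat -0.10523757600894273 tray -0.2109025413458197 pin 0.042718001728771916
0.53 mat -0.09603330754683931 tray -0.20198571641474294 pin 0.05643103226366235
0.63 mat -0.08682903908473591 tray -0.19306889148366618 pin 0.07014406279855277
14.372077474694088 -75.6299521573362 0.575059013427261 6.847012206698304 0.5368286505021878
```

Request:
move_arm --deltas '[-1,0.022,-0.002,0,0,0,-2.3,-1,0.044,-0.004,0,0,0,-4.6,-1,0.044,-0.004,0,0,0,-4.6,-1,0.044,-0.004,0,0,0,-4.6,-1,0.044,-0.004,0,0,0,-4.6,-1,0.044,-0.004,0,0,0,-4.6,-1,0.044,-0.004,0,0,0,-4.6,-1,0.044,-0.004,0,0,0,-4.6,-1,0.044,-0.004,0,0,0,-4.6,-1,0.044,-0.004,0,0,0,-4.6]'

```text
clock: 2.0
tcp_pos: [0.4614, -0.297, 0.2423]
orientation: [0.0, 0.874, 0.487, 0.0]
wrist_force: [0.6, 0.4, 1.4]
finger_gap: 0.0853
```

Request:
move_arm --deltas '[-1,0.044,-0.004,0.01,0,0,-4.6,-1,0.044,-0.004,0.02,0,0,-4.6,-1,0.044,-0.004,0.02,0,0,-4.6,-1,0.044,-0.004,0.02,0,0,-4.6,-1,0.044,-0.004,0.02,0,0,-4.6,-1,0.044,-0.004,0.02,0,0,-4.6,-1,0.044,-0.004,0.02,0,0,-4.6,-1,0.022,-0.002,0.01,0,0,-2.3,-1,0,0,0,0,0,0]'

```text
clock: 3.12
tcp_pos: [0.5257, 0.0229, 0.1014]
orientation: [-0.001, 0.69, 0.724, -0.001]
wrist_force: [-0.4, -1.0, 0.0]
finger_gap: 0.0855
```

```bash
cat >> h.py <<'E'
def rep(aim=None,psi=None):
    s=env.get_state(); P=np.array(s['tcp_pos']); q=s['orientation']; R=Ro.from_quat([q[1],q[2],q[3],q[0]]).as_matrix()
    ps=np.degrees(np.arctan2(R[1,0],R[0,0])); print('t',s['clock'],'P',P.round(4),'psi',ps.round(2),'zax',R[:,2].round(3),'F',np.round(s['wrist_force'],1),'gap',s['finger_gap'])
    if aim is not None: print('tool shift',(R.T@(np.array(aim)-P)).round(4),'az',ps-psi if psi is not None else '')
E
python3 - <<'E'
from h import *
rep([.529,.064,.085],97.8)
q=imaging.read_camera('side'); save(q,'side1.png')
E
```

```text
t 3.125 P [0.5257 0.0229 0.1014] psi 92.73 zax [-0.002  0.    -1.   ] F [-0.4 -1.   0. ] gap 0.08548080861419882
tool shift [0.0409 0.0053 0.0164] az -5.068091119197845
```

View pics/side1.png

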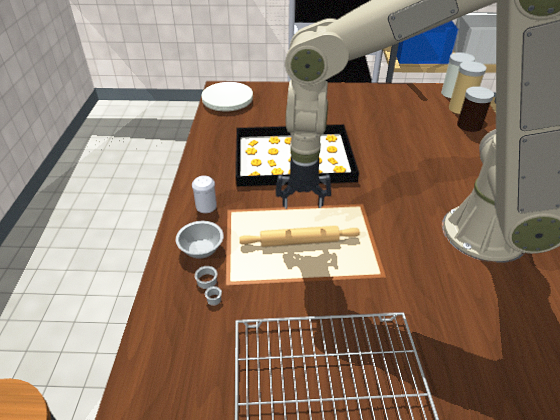

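Request:
move_arm --deltas '[-1,0.02,0.003,0,0,0,-2.5,-1,0.021,0.002,0.015,0,0,-2.6,-1,0,0,0.015,0,0,0,-1,0,0,0.008,0,0,0,-1,0,0,0,0,0,0]'

```text
clock: 3.8
tcp_pos: [0.5285, 0.0616, 0.0637]
orientation: [-0.0, 0.659, 0.752, -0.001]
wrist_force: [-0.2, -0.4, 0.4]
finger_gap: 0.0852
```

```bash
python3 - <<'E'
from h import *
rep([.529,.064,.046],97.8)
q=imaging.read_camera('wrist'); save(q,'w1.png')
q=imaging.read_camera('side'); cv2.imwrite('pics/s2.png',cv2.resize(q['img'][130:290,200:400],None,fx=3,fy=3)[:,:,::-1])
E
```

```text
t 3.8 P [0.5285 0.0616 0.0637] psi 97.56 zax [-0.001 -0.    -1.   ] F [-0.2 -0.4  0.4] gap 0.08521758249772933
tool shift [0.0023 0.0008 0.0177] az -0.23767498631569595
```

View pics/w1.png

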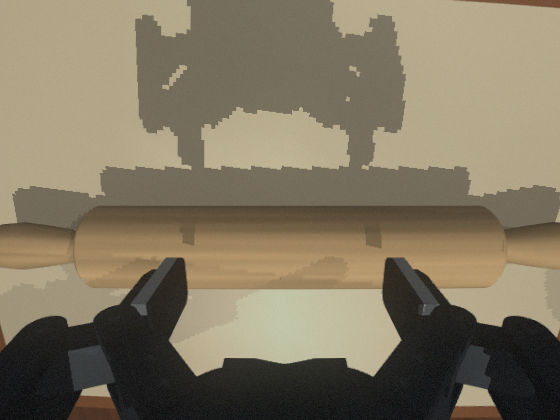

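View pics/s2.png

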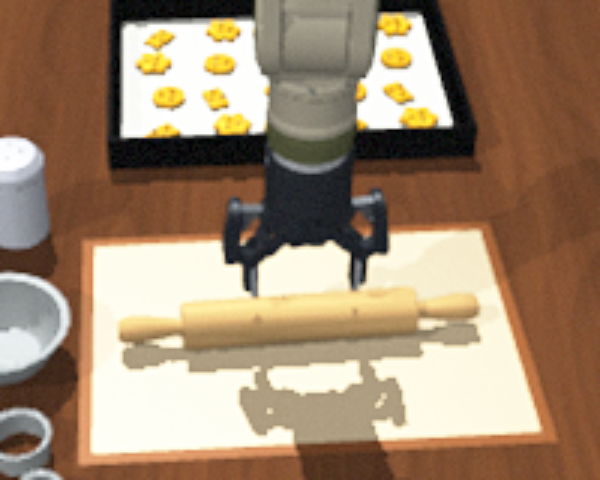

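Request:
move_arm --deltas '[-1,0.002,0,0.006,0,0,0,-1,0,0,0.006,0,0,0,-1,0,0,0.002,0,0,0]'

```text
clock: 4.28
tcp_pos: [0.5283, 0.0646, 0.0497]
orientation: [-0.0, 0.658, 0.753, -0.0]
wrist_force: [0.7, -0.3, 0.7]
finger_gap: 0.0851
```

Request:
move_arm --deltas '[-1,0,0,0.002,0,0,0]'

```text
clock: 4.4
tcp_pos: [0.5286, 0.0646, 0.0481]
orientation: [-0.0, 0.658, 0.753, -0.0]
wrist_force: [-0.2, 0.6, 0.1]
finger_gap: 0.0853
```

Request:
move_arm --deltas '[-1,0,0,0.001,0,0,0]'

```text
clock: 4.53
tcp_pos: [0.5287, 0.0646, 0.0472]
orientation: [0.0, 0.658, 0.753, -0.0]
wrist_force: [0.3, -0.4, 0.2]
finger_gap: 0.0852
```

Request:
move_arm --deltas '[-1,0,0,0.001,0,0,0]'

```text
clock: 4.65
tcp_pos: [0.5288, 0.0646, 0.0463]
orientation: [0.0, 0.658, 0.753, 0.0]
wrist_force: [-0.2, 0.5, -0.2]
finger_gap: 0.0854
```

Request:
move_arm --deltas '[-1,0,0,0.001,0,0,0]'

```text
clock: 4.78
tcp_pos: [0.5288, 0.0646, 0.0453]
orientation: [0.0, 0.658, 0.753, 0.0]
wrist_force: [0.4, 0.1, -0.4]
finger_gap: 0.0853
```

Request:
move_arm --deltas '[-1,0,0,0.001,0,0,0]'

```text
clock: 4.9
tcp_pos: [0.5287, 0.0646, 0.0443]
orientation: [0.0, 0.658, 0.753, 0.0]
wrist_force: [-0.5, -0.9, -0.3]
finger_gap: 0.0853
```

Request:
move_arm --deltas '[-1,0,0,0.001,0,0,0]'

```text
clock: 5.03
tcp_pos: [0.5288, 0.0645, 0.0436]
orientation: [0.0, 0.658, 0.753, 0.0]
wrist_force: [-2.4, 0.7, 9.2]
finger_gap: 0.0852
```

```bash
python3 - <<'E'
from h import *
rep()
q=imaging.read_camera('wrist'); save(q,'w2.png')
E
```

```text
t 5.025 P [0.5288 0.0645 0.0436] psi 97.67 zax [ 0. -0. -1.] F [-2.4  0.7  9.2] gap 0.08518786817556341
```

View pics/w2.png

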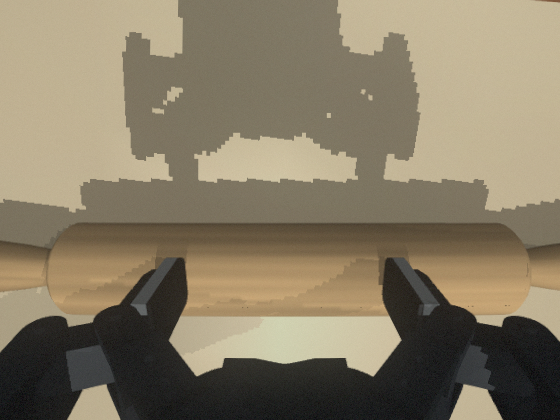

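Request:
move_arm --deltas '[-1,-0.006,0,-0.0003,0,0,0,-1,-0.012,0,0,0,0,0,-1,-0.012,0,0,0,0,0]'

```text
clock: 5.45
tcp_pos: [0.5328, 0.0339, 0.0438]
orientation: [0.0, 0.658, 0.753, -0.0]
wrist_force: [-1.0, 0.2, 3.2]
finger_gap: 0.0857
```

```bash
python3 - <<'E'
from h import *
rep()
p=imaging.read_camera('top'); print(pinfit(p))
q=imaging.read_camera('wrist'); save(q,'w3.png')
E
```

```text
t 5.45 P [0.5328 0.0339 0.0438] psi 97.67 zax [ 0. -0. -1.] F [-1.   0.2  3.2] gap 0.08568342392179752
(array([0.64489069, 0.05763399]), array([0.99125581, 0.13195421]), 0.93)
```

View pics/w3.png

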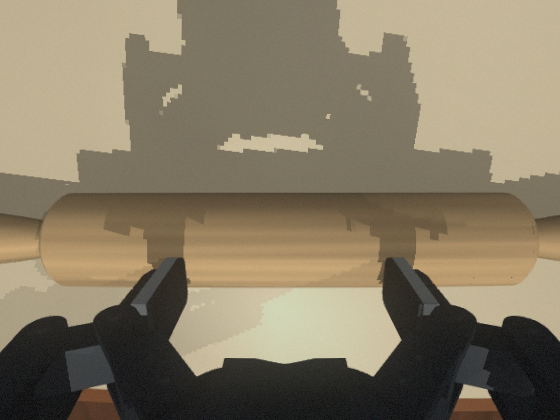

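Request:
move_arm --deltas '[-1,0,0,-0.004,0,0,0,-1,0.018,0,0,0,0,0,-1,0,0,0.004,0,0,0,-1,-0.008,0,0,0,0,0,-1,-0.014,0,0,0,0,0,-1,-0.014,0,0,0,0,0,-1,-0.012,0,-0.006,0,0,0,-1,0,0,0,0,0,0]'

```text
clock: 6.6
tcp_pos: [0.5373, 0.0041, 0.0499]
orientation: [0.0, 0.659, 0.752, 0.0]
wrist_force: [-0.2, -0.2, 0.2]
finger_gap: 0.0849
```

```bash
cat >> h.py <<'E'
def look():
    s=env.get_state(); P=np.array(s['tcp_pos']); rep()
    p=imaging.read_camera('top'); r=pinfit(p)
    if r is None: print('no pin'); return p
    c,a,cf=r; psi=np.degrees(np.arctan2(a[1],a[0])); n=np.array([-a[1],a[0]])
    print('pin c',c.round(4),'ang',psi.round(2),cf,'y at .53',(c[1]+(.53-c[0])*a[1]/a[0]).round(4),'finger rel (neg=ahead)',((P[:2]-c)@n).round(4))
    return p
E
python3 - <<'E'
from h import *
p=look(); save(p,'t3.png')
E
```

```text
t 6.6 P [0.5373 0.0041 0.0499] psi 97.58 zax [ 0.001 -0.    -1.   ] F [-0.2 -0.2  0.2] gap 0.08490406368504953
pin c [0.6538 0.0288] ang 9.61 0.6 y at .53 0.0078 finger rel (neg=ahead) -0.0049
```

View pics/t3.png

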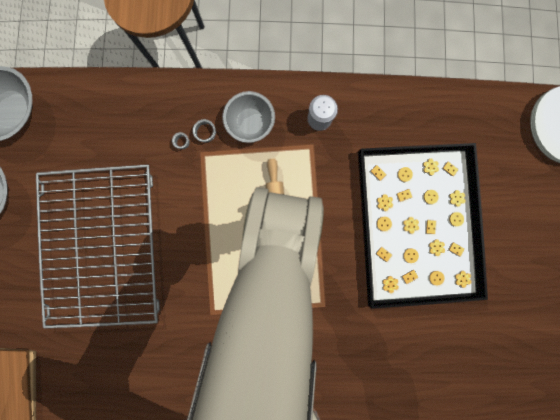

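```bash
cat >> h.py <<'E'
from scipy.optimize import least_squares
def wlook(name=None):
    s=env.get_state(); P=np.array(s['tcp_pos']); rep()
    p=imaging.read_camera('wrist')
    if name: save(p,name)
    rs=imaging.cut_out(p,'pin')
    if not rs: print('no pin'); return
    m=cv2.erode(rs[0]['mask'].astype('uint8'),np.ones((3,3)))>0; m&=p['z_map']>0
    v,u=np.where(m); K=np.array([[p['fx'],0,p['cx']],[0,p['fy'],p['cy']],[0,0,1]])
    n=cv2.undistortPoints(np.c_[u,v].astype(float).reshape(-1,1,2),K,np.array(p['dist']))[:,0]
    z=p['z_map'][v,u]; X=np.c_[n*z[:,None],z]; R=cv2.Rodrigues(np.array(p['rvec'],float))[0]
    W=(X-np.array(p['tvec']).ravel())@R
    psi=np.radians(np.degrees(np.arctan2(*0*P[:2])) ) if 0 else 0
    c0=np.median(W[:,:2],0)
    # barrel: fit cylinder r=.023, axis height .023+dz
    def res(k,W=W):
        d=(W[:,1]-k[0])*np.cos(k[1])-(W[:,0]-.53)*np.sin(k[1]); return np.hypot(d,W[:,2]-k[2])-.023
    W=W[(abs(W[:,0]-P[0])<.09)&(W[:,2]>.02)&(W[:,2]<.06)]
    f=least_squares(res,[c0[1],.13,.023],loss='soft_l1',f_scale=.001,kwargs={'W':W}); y,a,h=f.x
    d=(P[1]-y)*np.cos(a)-(P[0]-.53)*np.sin(a)
    print('W n',len(W),'y@.53 %.4f ang %.2f h %.4f rms %.4f rel %.4f'%(y,np.degrees(a),h,np.sqrt(np.mean(res(f.x,W)**2)),d))
E
python3 - <<'E'
from h import *
wlook('w4.png')
E
```

```text
t 6.7 P [0.5366 0.005  0.0495] psi 97.64 zax [-0.  0. -1.] F [ 0.2 -0.5 -0.1] gap 0.08510167833904755
W n 32826 y@.53 0.0084 ang 7.70 h 0.0227 rms 0.0005 rel -0.0043
```

View pics/w4.png

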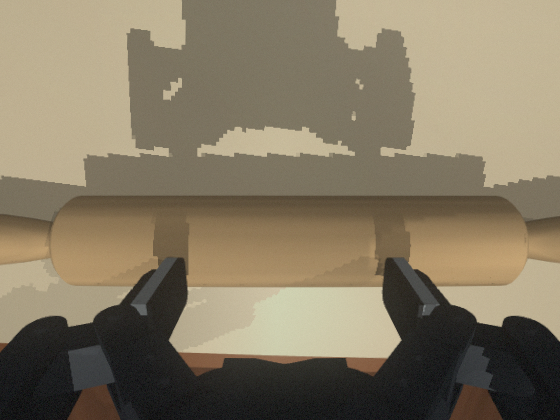

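Request:
move_arm --deltas '[-1,0.0135,0,0,0,0,0,-1,0,0,0.006,0,0,0,-1,-0.008,0,0,0,0,0,-1,-0.014,0,0,0,0,0,-1,-0.014,0,0,0,0,0,-1,-0.012,0,-0.006,0,0,0,-1,0,0,0,0,0,0,-1,0,0,0,0,0,0]'

```text
clock: 7.8
tcp_pos: [0.5411, -0.0292, 0.0493]
orientation: [-0.0, 0.658, 0.753, -0.0]
wrist_force: [-0.7, 0.5, -0.2]
finger_gap: 0.0855
```

```bash
python3 - <<'E'
from h import *
wlook('w5.png')
E
```

```text
t 7.8 P [ 0.5411 -0.0292  0.0493] psi 97.64 zax [-0.  0. -1.] F [-0.7  0.5 -0.2] gap 0.08553190591355005
W n 33566 y@.53 -0.0242 ang 7.71 h 0.0227 rms 0.0005 rel -0.0064
```

Request:
move_arm --deltas '[-1,0.0155,0,0,0,0,0,-1,0,0,0.006,0,0,0,-1,-0.008,0,0,0,0,0,-1,-0.014,0,0,0,0,0,-1,-0.014,0,0,0,0,0,-1,-0.012,0,-0.006,0,0,0,-1,0,0,0,0,0,0,-1,0,0,0,0,0,0]'

```text
clock: 8.9
tcp_pos: [0.5454, -0.0614, 0.0494]
orientation: [-0.0, 0.658, 0.753, -0.0]
wrist_force: [-0.3, 0.7, -0.2]
finger_gap: 0.0855
```

```bash
python3 - <<'E'
from h import *
wlook('w6.png')
E
```

```text
t 8.9 P [ 0.5454 -0.0614  0.0494] psi 97.64 zax [-0.  0. -1.] F [-0.3  0.7 -0.2] gap 0.08547567261246564
W n 33545 y@.53 -0.0572 ang 7.70 h 0.0227 rms 0.0006 rel -0.0062
```

Request:
move_arm --deltas '[-1,0.0155,0,0,0,0,0,-1,0,0,0.006,0,0,0,-1,-0.008,0,0,0,0,0,-1,-0.014,0,0,0,0,0,-1,-0.014,0,0,0,0,0,-1,-0.012,0,-0.006,0,0,0,-1,0,0,0,0,0,0,-1,0,0,0,0,0,0]'

```text
clock: 10.0
tcp_pos: [0.5497, -0.0935, 0.0493]
orientation: [-0.0, 0.658, 0.753, -0.0]
wrist_force: [-0.5, 0.4, 0.5]
finger_gap: 0.0853
```

```bash
python3 - <<'E'
from h import *
wlook('w7.png')
p=imaging.read_camera('side'); save(p,'s7.png')
E
```

```text
t 10.0 P [ 0.5497 -0.0935  0.0493] psi 97.64 zax [-0.001  0.    -1.   ] F [-0.5  0.4  0.5] gap 0.08530142937987449
W n 32909 y@.53 -0.0906 ang 7.70 h 0.0227 rms 0.0005 rel -0.0056
```

View pics/s7.png

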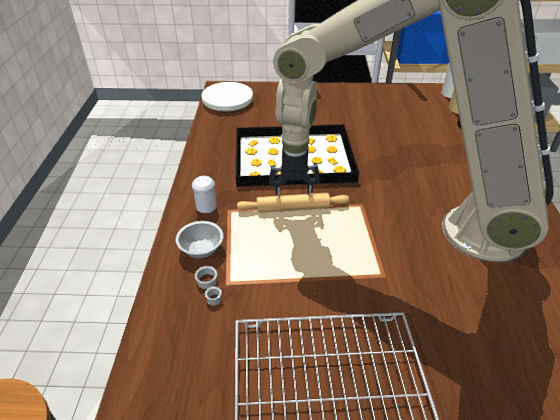

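View pics/w7.png

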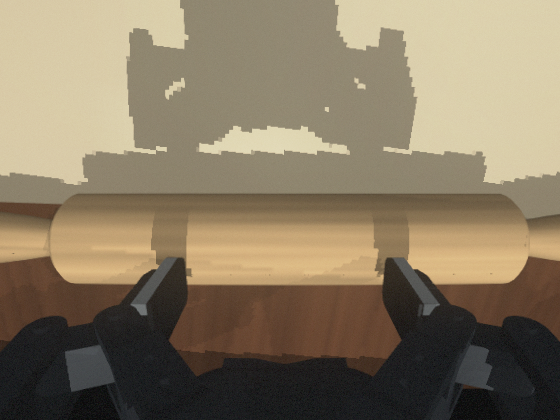

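Request:
move_arm --deltas '[-1,0.0145,0,0,0,0,0,-1,0,0,0.006,0,0,0,-1,-0.008,0,0,0,0,0,-1,-0.014,0,0.0004,0,0,0,-1,-0.013,0,0.0003,0,0,0,-1,-0.012,0,-0.007,0,0,0,-1,0,0,0,0,0,0,-1,0,0,0,0,0,0]'

```text
clock: 11.15
tcp_pos: [0.554, -0.1254, 0.0496]
orientation: [-0.0, 0.658, 0.753, -0.0]
wrist_force: [0.6, 0.9, -0.2]
finger_gap: 0.0859
```

```bash
python3 - <<'E'
from h import *
wlook('w8.png')
E
```

```text
t 11.15 P [ 0.554  -0.1254  0.0496] psi 97.67 zax [-0.001  0.    -1.   ] F [ 0.6  0.9 -0.2] gap 0.08587542471139849
W n 34183 y@.53 -0.1196 ang 7.69 h 0.0227 rms 0.0005 rel -0.0090
```

View pics/w8.png

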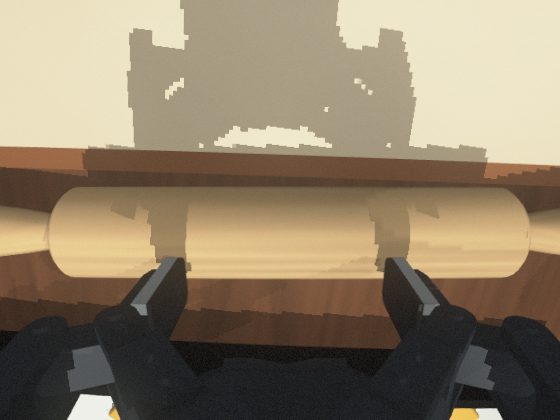

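```bash
python3 - <<'E'
from h import *
p=imaging.read_camera('wrist'); im=p['img'].astype(int).sum(2)
for u in (20,280,540):
    print(u,im[160:205:2,u].tolist(), im[300:372:4,u].tolist())
print(px2w(p,[[20,170],[280,178],[540,182],[20,325],[280,335],[540,345]],0)[:,:2].round(4).tolist())
E
```

```text
20 [323, 332, 333, 332, 279, 195, 189, 188, 189, 193, 183, 184, 188, 188, 173, 190, 185, 185, 181, 178, 188, 181, 185] [155, 152, 140, 143, 137, 131, 147, 132, 114, 101, 93, 100, 97, 101, 115, 97, 102, 105]
280 [256, 247, 243, 239, 251, 250, 240, 244, 228, 205, 200, 198, 199, 193, 271, 299, 295, 300, 304, 315, 313, 333, 348] [245, 246, 238, 229, 179, 162, 157, 170, 172, 159, 169, 163, 66, 74, 64, 77, 111, 70]
540 [655, 655, 634, 351, 352, 257, 249, 245, 248, 245, 242, 237, 237, 224, 199, 190, 203, 197, 190, 208, 189, 199, 192] [231, 232, 224, 221, 229, 226, 114, 89, 97, 92, 93, 77, 96, 97, 112, 93, 94, 97]
[[0.4016, -0.1089], [0.5473, -0.0939], [0.6934, -0.0759], [0.3911, -0.2143], [0.5609, -0.1959], [0.7344, -0.1829]]
```

Request:
move_arm --deltas '[-1,0.018,0,0,0,0,0,-1,0,0,0.0067,0,0,0,-1,0,0,0.0003,0,0,0,-1,-0.007,0,0,0,0,0,-1,-0.01,0,0,0,0,0,-1,-0.01,0,0,0,0,0,-1,-0.007,0,0,0,0,0,-1,-0.003,0,-0.007,0,0,0,-1,0,0,0,0,0,0]'

```text
clock: 12.42
tcp_pos: [0.5572, -0.1446, 0.0502]
orientation: [0.0, 0.658, 0.753, 0.0]
wrist_force: [-0.2, -0.3, 0.6]
finger_gap: 0.0855
```

```bash
python3 - <<'E'
from h import *
wlook('w9.png')
E
```

```text
t 12.425 P [ 0.5572 -0.1446  0.0502] psi 97.67 zax [ 0.001 -0.    -1.   ] F [-0.2 -0.3  0.6] gap 0.0854567562790056
W n 33563 y@.53 -0.1400 ang 7.70 h 0.0227 rms 0.0005 rel -0.0081
```

View pics/w9.png

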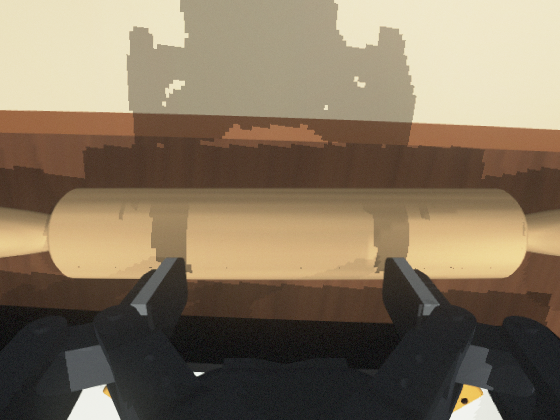

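Request:
move_arm --deltas '[-1,0,0,-0.03,0,0,0,-1,0,0,-0.05,0,0,0,-1,0.03,-0.03,-0.05,0,0,0,-1,0.05,-0.03,-0.03,0,0,0,-1,0.06,-0.02,0,0,0,0,-1,0.06,0,0,0,0,0,-1,0.06,0,0,0,0,0,-1,0.05,0,0,0,0,0,-1,0,0,0,0,0,0]'

```text
clock: 13.65
tcp_pos: [0.4385, 0.1511, 0.2058]
orientation: [-0.0, 0.656, 0.755, -0.0]
wrist_force: [-0.1, -0.4, 0.0]
finger_gap: 0.0858
```

```bash
python3 - <<'E'
from h import *
p=look(); save(p,'t9.png')
E
```

```text
t 13.65 P [0.4385 0.1511 0.2058] psi 98.03 zax [-0.001  0.    -1.   ] F [-0.1 -0.4  0. ] gap 0.0857841393704276
pin c [ 0.554  -0.1348] ang 7.59 0.91 y at .53 -0.138 finger rel (neg=ahead) 0.2986
```

View pics/t9.png

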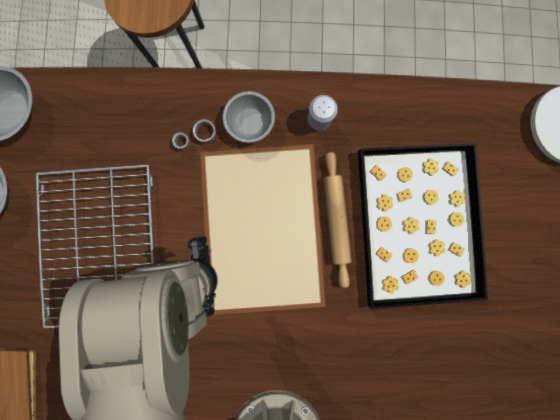

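```bash
python3 - <<'E'
from h import *
look(); print(order.hand_in())
E
```

```text
t 13.75 P [0.4393 0.1486 0.2058] psi 97.79 zax [-0.    -0.001 -1.   ] F [-0.2 -0.5  0.1] gap 0.08550976783775209
pin c [ 0.552  -0.1349] ang 7.58 0.63 y at .53 -0.1378 finger rel (neg=ahead) 0.2958
the job is handed in; nothing more can be done
None
```

The rolling pin is off the mat and lying still on the bare table between mat and tray, and I've handed the job in at about 13.8 s. I rolled it there in seven short strokes with both open fingertips on top of the barrel, lifting and stepping back between strokes. The highest force I read was about 9 N, on first touching the pin; the one reading taken mid-stroke was about 3 N.

- **Final position:** the barrel is about 15 mm clear of the mat at its nearest end. It is also about 35–40 mm clear of the tray, which it never touched.
- **At rest:** two top pictures 0.1 s apart put the pin at the same spot within about 2 mm.
- **Other things:** the top picture shows the tray, rack, bowl, cutters and shaker where they started. The arm was well away and touching nothing.
- **Disagreements:**
  - The top and wrist cameras differ by about 2 mm on where the pin lies, which is within calibration.
  - In one mid-job top picture the arm hid most of the pin and the angle read about 2° off, so I used the wrist camera from then on.

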